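# Close a magnet badge in the badge press

## Task

Make up one large badge in the badge press: lay the large badge face, open side up, in the hollow cup die of the pulled-out tray, set the large magnet back inside it with the magnet up, and slide the tray fully across so that this die is under the ram. Then pull the press lever all the way down to its stop and finish while still holding it there, so that the badge stays clamped. Leave the small badge parts and everything else on the desk where they are.

Things in the scene. Friction and masses are not known exactly. Their poses are not given: they have to be found in the camera images.
- press: badge press, fixed to the desk; grey painted C-frame 180 mm high with cheeks to 235 mm, base 240 x 250 x 18 mm. Origin on the desk straight below the ram's axis; x points from the operator's side to the column at the back (column from 75 to 125 mm along x, 64 mm wide), y to the operator's left, z up. The ram head over the origin is 56 mm wide, its underside 130 mm above the desk
- tray (a joint): travel of the steel die tray along the press's -y (to the operator's right), m: 0 = pulled out to the left, with the cup die 130 mm to the left of the ram's axis; 0.13 = fully home at its stop, with the cup die under the ram. Slides with about 3 N of friction and stays where it is left; starts between 0 and 0.02
- die_floor (a point): centre of the floor of the cup die on the tray, 47 mm above the desk: a round steel die of 80 mm outer diameter with a flat-floored recess of 62 mm diameter and 3 mm depth (its rim is 50 mm above the desk). Moves with the tray; axes those of the press. The other die on the tray, 130 mm to the right (-y) of it, is a raised solid pedestal and is not used
- tray_tab (a point): middle of the top edge of the tray's upturned end plate, 105 mm to the left (+y) of the cup die's centre; plate 70 mm along x, 8 mm thick along y, its top edge 60 mm and its foot 32 mm above the desk. It is for pushing or gripping the tray; axes those of the press
- lever (a joint): angle of the press lever, rad: 0 = at rest, raised 25 degrees above level; grows as the lever is pulled down; 0.70 = on its stop, 15 degrees below level. A spring returns it when let go: about 3 N at the grip's middle to start it, rising to about 14 N on the stop
- lever_pivot (a point): lever's pivot axis (horizontal, along the press's y), 210 mm above the desk, 70 mm behind the ram's axis
- lever_grip (a point): middle of the black round rubber grip on the lever (26 mm diameter, 120 mm long), on its centre line, 210 mm from the pivot axis. The lever reaches from the pivot over the ram towards the operator; at rest its end is 330 mm above the desk; the grip's middle is about 299 mm above the desk at rest and 156 mm on the stop
- pad: steel ring-shaped pressure pad at the foot of the ram, 44 mm outer and 30 mm inner diameter, 20 mm deep, hollow so that the magnet goes up inside it; sprung by 5 mm in the ram. Origin at its top centre. It comes down with the lever, and with the lever on its stop presses on the plate of a loaded large back
- face: large badge face: shallow open bright metal cup 58 mm outer diameter at its rim, 7.5 mm high, 2 mm wall and floor (54 mm inside), slightly narrower at the foot (53 mm), lying open side up. Origin at the centre of its underside, z up
- back: large magnet back: steel disc 50 mm diameter and 4 mm thick with a round magnet 20 mm diameter standing 9 mm above the disc at its centre (13 mm high in all), lying magnet up. Origin at the centre of its underside, z up
- small_face: small badge face, same shape but 37 mm diameter: not for this job, leave it alone
- small_back: small magnet back, same shape but disc 29 mm and magnet 16 mm diameter: not for this job, leave it alone
- tumbler: drinking glass, 72 mm diameter, 120 mm high, standing; leave it alone
- mouse: black computer mouse about 105 x 60 x 32 mm; leave it alone
- tape: roll of clear tape lying flat, 70 mm diameter, 19 mm high; leave it alone
- badge: finished white badge lying flat, 57 mm diameter, 8 mm high; leave it alone
- stapler: stapler, 140 x 36 x 55 mm; leave it alone
- penpot: white pot with pens, 76 mm diameter, about 165 mm high with the pens; leave it alone
There are look-alikes about, which are no part of the job. What is shaped like the face but green is not meant.

How it is judged:
On the way, in this order (a step that is already met when the one before it is completed fails the run):
1. the large face lies in the cup die and the large back lies inside it, magnet up, with the tray still out (horizontal distance between face and die_floor below 0.004 m and z of face in the frame of die_floor below 0.002 m and angle between each of face, back's own z axis and vertical below 0.1 rad and horizontal distance between back and face below 0.004 m and z of back in the frame of face between 0.0005 and 0.0035 m and value of joint tray below 0.05 m), for 0.2 s.
2. the tray is fully home with face and back still nested in the die (value of joint tray above 0.127 m and horizontal distance between face and die_floor below 0.004 m and z of face in the frame of die_floor below 0.002 m and horizontal distance between back and face below 0.004 m and z of back in the frame of face below 0.0035 m and value of joint lever below 0.3 rad), for 0.2 s.
At the end, for the whole second after the job is handed in: Held by the robot (over 3 N on the press), the lever is within 0.03 rad of its stop and the pad bears on the large back (over 2 N); tray within 3 mm of home; large face flat in the cup die and large back flat inside it, each centred to 4 mm; all through the last second (value of joint lever above 0.67 rad and contact force between any of the fingers, the arm and press above 3 N and contact force between pad and back above 2 N and value of joint tray above 0.127 m and horizontal distance between face and die_floor below 0.004 m and z of face in the frame of die_floor below 0.002 m and angle between each of face, back's own z axis and vertical below 0.1 rad and horizontal distance between back and face below 0.004 m and z of back in the frame of face below 0.0035 m); the arm keeps its last pose, push and grip.
It fails at once if a small badge part or another thing on the desk is pushed more than 30 mm from its place (distance of any of small_face, small_back, tumbler, mouse, tape, badge, stapler, penpot from where it was at the start of the episode above 0.03 m).
It also fails if it takes over 72 s, if anything falls off the work surface, if the arm or the gripper's body presses on something with over 40 N, if the wrist force passes 120 N, or if a joint passes its speed limit or range.

## Robot

A 7-joint arm with a two-finger parallel gripper is mounted at the origin on the work surface. World frame = base frame: x ahead of the robot, y to its left, z up, the work surface at z = 0. Lengths are in m, angles in rad, forces in N, time in s.
With the tool pointing down it reaches from about 0.425 to 0.925 m from the base axis. Payload 6.8 kg.
Tool frame: the origin (TCP) lies between the finger pads; the fingertips stand r.tcp_to_tips ahead of it and the grasp point (between the pads) is the TCP (r.tcp_to_tips is the distance from the TCP to the fingertips, in m); z points along the fingers, y is the line along which they close (so a half turn about z gives the same grasp; the last joint's range is limited). The gripper opens to 85 mm and grips with 20 to 120 N. Pads are 22 mm wide; open, the fingers measure 114 mm over their backs; the gripper's body (76 mm by 85 mm) begins 54 mm behind the grasp point. The pads swing forward as they close: fully open they stand 13 mm farther back than shut.
Start: joints at [1.134, 0.477, 0.022, 1.555, -0.011, 1.109, -0.083], TCP at [0.218, -0.639, 0.25] pointing down, gripper open.
Joint ranges: [-2.96, 2.96], [-0.34, 2.1], [-1.41, 1.46], [0.24, 2.44], [-1.37, 4.51], [0.17, 1.92], [-2.96, 2.96]. Speed limits (rad/s): [2.39, 2.39, 3.14, 3.14, 3.14, 3.14, 3.14].

## Interface

Orientations are given as a rotation vector (axis times angle).
In Python, from bench import r gives the robot as it stands.
- The arm moves only by the tool servo_tool, never from a script. Its argument "commands" is a list of rows, each a list of 2 entries, a list of its own where there are three numbers: the shift along the tool's x, y, z normalised to -1 to 1, where 1 is 250 mm, then the turn, a rotation vector about the tool's x, y, z normalised to -1 to 1, where 1 is 90 degrees. In form: [[[dx, dy, dz], [ax, ay, az]], ...]. A call has 1 to 20 rows; each row is the pose to reach, as a shift and turn from the pose commanded when the call began, along the tool's axes at that moment; what a row does not reach only later rows make up. A row lasts 1/10 s, in which the tool goes at most 50 mm and 8.59 degrees, less where a joint would pass 70% of its speed; a pose out of reach is approached as far as the arm can. A call with a number of a shift or a turn outside -1 to 1 is refused whole. A call with a gripper value outside its range is refused whole. "claw" is the closure, from 0 (fully open) to 1 (shut), set as the call begins (left out, the last holds). The fingers move at their own pace and stop on an object; "squeeze" is the grip in N (left out, the last holds). Time passes only in rows, so rows that repeat a pose let the fingers close. It gives the time, the measured TCP pose, the force, the opening and the grip force at its end, in the units of the state.
- r.get_obs(): the state, without advancing time (a new reading comes with each control period).
- r.grab_frame(name): name is "scene" or "top" or "wrist"; returns (picture, depth): 420x560x3 uint8, red, green, blue; 420x560 float32, m along the optical axis (not along the pixel's ray), 0 where there is no reading.
- r.camera_model(name): a dict with "fx", "fy", "cx", "cy" (pixels), "extrinsics" (4x4, takes a point from camera to world coordinates); the wrist camera has in their place "hand_eye" (4x4, takes a point from camera to tool coordinates, whose origin is the TCP and whose axes are the flange's). Camera axes: x right, y down, z forward; pixel columns grow to the right and rows downward; lengths in m; the calibration is good to about 2 mm. A picture is of the moment at which its call begins: read the wrist's pose just before it. camera_model takes no time and is no camera call.
- r.hand_in(): hands the job in; it is judged then, once.
Trained networks look in the newest picture that a camera, given by its name, has taken for a name from the list of things; names that differ only in an ending like _2 or _b are one class to them, and where a whole thing is asked for, a point or a joint stands for the part that bears it (a point fixed in the world has none). Each returns a list of dicts, best first, with "confidence" (0 to 1); they miss things now and then, are a little off and sometimes report something else, mostly with a low value. They report only what shows in the picture. A call takes as long as a camera call. They do not tell look-alikes from the thing itself.
- r.boxes_of(camera, target): "uv" ([column, row] in pixels, amid what is visible of it).
- r.mark_of(camera, target): "uv" ([column, row] in pixels: a listed point, or the origin of a listed thing).
The state is a dict: "clock": time; "joints": joint angles; "qvel": joint speeds; "tau": joint torques, N m; "tcp_pos": TCP position; "orientation": TCP orientation; "contact_force": force on the tool from outside, world axes, zero at the start; "moment": the same for the moment, N m; "grip_width": finger opening in m; "gripper_force": force on a finger pad.
Only numpy, scipy, OpenCV 4.12 (cv2) and the standard library are available. Lean on these libraries where they do the work, as an engineer would, in place of code of your own. Each camera call takes 0.05 s, during which the arm holds its last target. There are 200 camera calls.

## Working session

There is one attempt and no reset: what is moved stays moved. The work goes in short steps, Python scripts to look and compute and a tool call to move; the robot and the scene stay as the last step left them, time stands still between calls to the robot, and variables do not carry over. Pictures are saved under pics/ and viewed, at most 10 in all, crops included, and the job is handed in when it is done.

Besides the shell and the picture viewer there is one more tool, called after "Request:" as name([rows], argument=value, ...), one row to a line, values as JSON. servo_tool: Moves the arm, as the interface text tells. Scaled input: -1 to 1 covers 250 mm each way for a shift and 90 degrees each way for a turn. Its arguments: {"type":"object","properties":{"commands":{"type":"array"},"claw":{"type":"number"},"squeeze":{"type":"number"}},"required":["commands"]}

```bash
mkdir -p pics; ls; cat > h.py <<'E'
import numpy as np, cv2
from scipy.spatial.transform import Rotation as R
from bench import r
def Tcam(name,obs=None):
    c=r.camera_model(name)
    K=(c["fx"],c["fy"],c["cx"],c["cy"])
    if name!="wrist": return K,np.array(c["extrinsics"])
    T=np.eye(4);T[:3,:3]=R.from_rotvec(obs["orientation"]).as_matrix();T[:3,3]=obs["tcp_pos"]
    return K,T@np.array(c["hand_eye"])
def ray(KT,uv):
    K,T=KT
    d=np.array([(uv[0]-K[2])/K[0],(uv[1]-K[3])/K[1],1.])
    return T[:3,3],T[:3,:3]@d
def onz(KT,uv,z):
    o,d=ray(KT,uv);return o+d*(z-o[2])/d[2]
def atd(KT,uv,dep):
    o,d=ray(KT,uv);z=dep[int(round(uv[1])),int(round(uv[0]))];return o+d*z
def cloud(KT,dep):
    K,T=KT
    v,u=np.mgrid[:dep.shape[0],:dep.shape[1]]
    p=np.stack([(u-K[2])/K[0]*dep,(v-K[3])/K[1]*dep,dep],-1)
    return p@T[:3,:3].T+T[:3,3]
def tool(vec,obs):  # world vec -> normalised tool shift
    return R.from_rotvec(obs["orientation"]).as_matrix().T@np.asarray(vec)/0.25
E
cat > a.py <<'E'
from h import *
np.set_printoptions(precision=4,suppress=True)
print(r.get_obs(), r.tcp_to_tips)
for n in ["scene","top"]:
    im,d=r.grab_frame(n); cv2.imwrite(f"pics/{n}0.png",im[...,::-1]); KT=Tcam(n)
    print(n,KT)
    for t in ["press","die_floor","tray_tab","lever_pivot","lever_grip","face","back","small_face","small_back","badge","tape","tumbler"]:
        for m in r.mark_of(n,t)[:4]: print(t,np.round(m["uv"],1),round(m["confidence"],2),atd(KT,m["uv"],d) if 0<=m["uv"][0]<559 and 0<=m["uv"][1]<419 else "")
E
python3 a.py
```

```text
pics
{'clock': 0.0, 'joints': array([ 1.1339,  0.4778,  0.0223,  1.5564, -0.0115,  1.1093, -0.0831]), 'qvel': array([-0.0005, -0.0002, -0.0006,  0.0007, -0.0013, -0.0001,  0.0009]), 'tau': array([ -0.0005, -59.6452,   1.6077, -28.1198,   0.0125,   0.0093,
        -0.    ]), 'tcp_pos': array([ 0.2178, -0.6383,  0.2493]), 'orientation': array([-3.0975, -0.5139,  0.0007]), 'contact_force': array([ 0.1335, -0.3684,  0.5309]), 'moment': array([-0.0268,  0.0263,  0.0083]), 'gripper_force': 0.0, 'grip_width': 0.08547625928455449} 0.019
scene ((511.2731994856344, 511.2731994856344, 284.21445268627747, 205.3022612428367), array([[ 0.3883,  0.7319, -0.5599,  1.417 ],
       [ 0.9215, -0.3059,  0.2392, -0.3756],
       [ 0.0038, -0.6088, -0.7933,  1.492 ],
       [ 0.    ,  0.    ,  0.    ,  1.    ]]))
press [286.2 258.2] 0.56 [ 0.6002 -0.0183  0.0428]
die_floor [323.6 244. ] 0.87 [0.5954 0.1213 0.0394]
tray_tab [348.  235.3] 0.91 [0.5936 0.2153 0.0358]
lever_pivot [295.8 238.7] 0.7 [ 0.6488 -0.0092  0.2206]
lever_grip [277.7 175.8] 0.98 [0.4677 0.0077 0.3064]
face [200.4 247.6] 0.77 [ 0.4234 -
[... 809 characters left out ...]
[ 0.5562 -0.006   0.2571]
die_floor [246.8 191. ] 0.57 [0.5908 0.119  0.0508]
tray_tab [215.6 185.3] 0.9 [0.6046 0.212  0.0585]
lever_pivot [440.4 244.6] 0.67 [ 0.4476 -0.4704  0.0085]
lever_pivot [288.9 165.1] 0.65 [ 0.6434 -0.0061  0.2266]
lever_grip [282.2 233.4] 0.95 [0.4585 0.0052 0.311 ]
face [393.8 222.4] 0.77 [ 0.5113 -0.3291  0.006 ]
face [341.4 265.3] 0.76 [ 0.3763 -0.1729 -0.0011]
face [371.7 251.8] 0.75 [ 0.42   -0.2636  0.0039]
face [376.9 288.3] 0.57 [ 0.3098 -0.2819 -0.001 ]
small_face [176.3 253.4] 0.54 [0.3984 0.3336 0.0005]
small_back [411.3 242.6] 0.5 [ 0.451  -0.3805  0.0166]
badge [443.4 245. ] 0.66 [ 0.4467 -0.4806  0.0045]
tape [136.  218.1] 0.68 [0.5032 0.4618 0.0044]
```

```bash
python3 - <<'E'
import cv2
a=cv2.imread("pics/top0.png")[120:320,100:480]; cv2.imwrite("pics/top0c.png",cv2.resize(a,(798,420),interpolation=cv2.INTER_CUBIC))
a=cv2.imread("pics/scene0.png")[130:310,110:440]; cv2.imwrite("pics/scene0c.png",cv2.resize(a,(792,432),interpolation=cv2.INTER_CUBIC))
E
```

```text
(no output)
```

View pics/top0c.png

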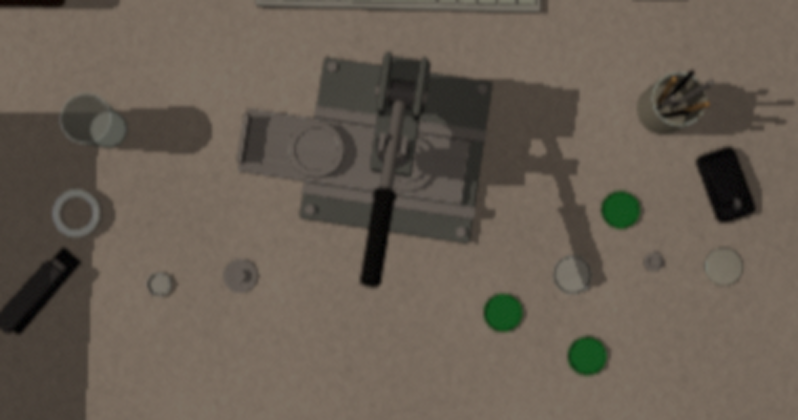

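View pics/scene0c.png

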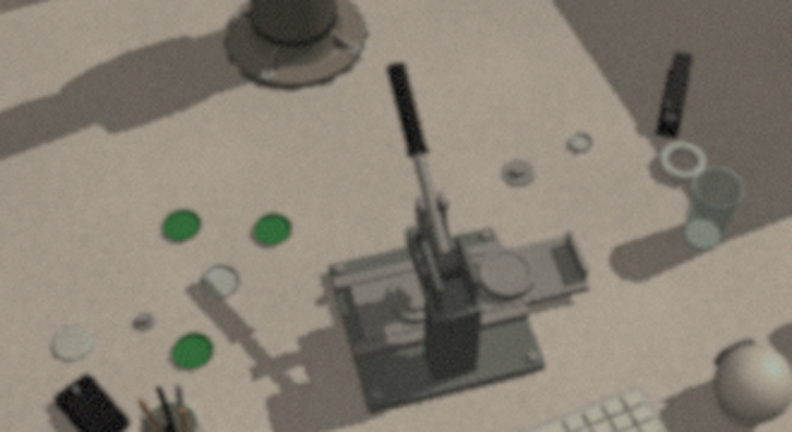

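The real large face is the bright cup at about (373,250) in the top picture, near (0.42,-0.264). The large back is at about (214,251), near (0.41,0.21). The three green cups are decoys and the small parts are at (411,243) and (176,254). The die is at about (251,191), and the press is yawed by roughly -6°.

```bash
python3 - <<'E'
from h import *
np.set_printoptions(precision=4,suppress=True)
S=Tcam("scene");T=Tcam("top")
for n,s,t,z in [("die",(323.6,244),(246.8,191),.047),("tab",(348,235.3),(215.6,185.3),.06),("grip",(277.7,175.8),(282.2,233.4),.299),("pivot",(295.8,238.7),(288.9,165.1),.21),("face",(200.4,247.6),(372.5,250.5),.004),("back",(324.1,201.7),(214.3,251),.008)]:
    print(n,onz(S,s,z),onz(T,t,z))
o=r.get_obs();M=R.from_rotvec(o["orientation"]).as_matrix();print(M)
print("to face",tool(np.array([.40,-.264,.25])-o["tcp_pos"],o), r.camera_model("wrist")["hand_eye"])
E
```

```text
die [0.5997 0.1187 0.047 ] [0.5913 0.1194 0.047 ]
tab [0.6073 0.2055 0.06  ] [0.6044 0.2118 0.06  ]
grip [0.4618 0.01   0.299 ] [0.4589 0.0054 0.299 ]
pivot [ 0.6424 -0.0061  0.21  ] [ 0.6461 -0.006   0.21  ]
face [ 0.4248 -0.2649  0.004 ] [ 0.424 -0.266  0.004]
back [0.4108 0.2138 0.008 ] [0.409 0.216 0.008]
[[ 0.9464  0.3229  0.    ]
 [ 0.3229 -0.9464 -0.    ]
 [ 0.      0.     -1.    ]]
to face [ 1.1733 -1.184   0.0013] [[ 0.0003 -0.9559 -0.2936  0.0755]
 [ 1.      0.0004 -0.0002 -0.0005]
 [ 0.0003 -0.2936  0.9559 -0.1236]
 [ 0.      0.      0.      1.    ]]
```

Request:
servo_tool([
  [[1, -1, 0], [0, 0, 0.276]],
  [[1, -1, 0], [0, 0, 0.276]],
  [[1, -1, 0], [0, 0, 0.276]],
  [[1, -1, 0], [0, 0, 0.276]],
  [[1, -1, 0], [0, 0, 0.276]],
  [[1, -1, 0], [0, 0, 0.276]],
  [[1, -1, 0], [0, 0, 0.276]],
  [[1, -1, 0], [0, 0, 0.276]],
  [[1, -1, 0], [0, 0, 0.276]],
], claw=0, squeeze=30)

```text
clock: 2.2
tcp_pos: [0.3747, -0.3203, 0.2507]
orientation: [3.137, -0.159, 0.001]
contact_force: [-1.0, 1.0, -1.1]
grip_width: 0.0853
gripper_force: 0.0
```

```bash
python3 - <<'E'
from h import *
np.set_printoptions(precision=4,suppress=True)
o=r.get_obs();print(o["clock"],o["tcp_pos"],R.from_rotvec(o["orientation"]).as_matrix())
print("to face",tool(np.array([.424,-.265,.2])-o["tcp_pos"],o))
E
```

```text
2.2 [ 0.3747 -0.3203  0.2507] [[ 0.9949 -0.1009  0.0006]
 [-0.1009 -0.9949 -0.0003]
 [ 0.0007  0.0003 -1.    ]]
to face [ 0.1736 -0.2401  0.2026]
```

Request:
servo_tool([
  [[0.17, -0.24, 0.2], [0, 0, 0]],
  [[0.17, -0.24, 0.2], [0, 0, 0]],
  [[0.17, -0.24, 0.2], [0, 0, 0]],
  [[0.17, -0.24, 0.2], [0, 0, 0]],
])

```text
clock: 2.6
tcp_pos: [0.4218, -0.2674, 0.1998]
orientation: [3.137, -0.166, -0.002]
contact_force: [-0.6, -0.3, 0.4]
grip_width: 0.0854
gripper_force: 0.0
```

```bash
cat > w.py <<'E'
from h import *
import sys
np.set_printoptions(precision=4,suppress=True)
# circle/plane fits of things seen by the wrist camera
def look(tag,targets):
    o=r.get_obs();im,d=r.grab_frame("wrist");cv2.imwrite(f"pics/{tag}.png",im[...,::-1])
    np.save(f"pics/{tag}.npy",d)
    KT=Tcam("wrist",o);P=cloud(KT,d)
    print(o["tcp_pos"],"clock",o["clock"])
    for t,z in targets:
        for m in r.mark_of("wrist",t)[:3]: print(t,np.round(m["uv"],1),round(m["confidence"],2),onz(KT,m["uv"],z))
    return o,im,d,KT,P
def top(P,zlo,zhi,c,rad):
    m=(P[...,2]>zlo)&(P[...,2]<zhi)&(np.hypot(P[...,0]-c[0],P[...,1]-c[1])<rad)
    q=P[m][:,:2].astype(np.float32)
    (x,y),rr=cv2.minEnclosingCircle(q)
    print("n",len(q),"mean",q.mean(0),"circle",x,y,rr,"z",np.median(P[m][:,2]))
E
python3 - <<'E'
from w import *
o,im,d,KT,P=look("face1",[("face",0)])
top(P,.004,.012,(.424,-.265),.045)
E
```

```text
[ 0.4218 -0.2674  0.1998] clock 2.6
face [188.7 248.5] 0.9 [ 0.3663 -0.1632  0.    ]
face [351.9  63.5] 0.82 [ 0.5166 -0.3294  0.    ]
face [319.7 292.2] 0.71 [ 0.3054 -0.2855  0.    ]
n 653 mean [ 0.4208 -0.2621] circle 0.42240017652511597 -0.262159526348114 0.02903042919933796 z 0.00704576772334331
```

View pics/face1.png

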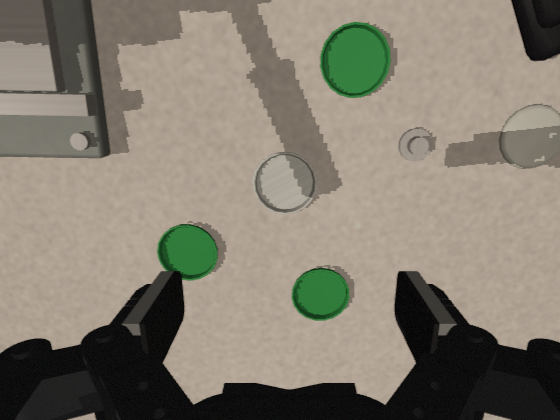

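The picture shows the bright face at (285,182), with a fitted radius of 29.0 mm that matches the given size. The greens are clear of the fingers. Next I check how far the fingertips stand ahead when open.

```bash
python3 - <<'E'
from w import *
o=r.get_obs();d=np.load("pics/face1.npy");c=r.camera_model("wrist")
K=(c["fx"],c["fy"],c["cx"],c["cy"]);P=cloud((K,np.array(c["hand_eye"])),d)
m=(np.abs(P[...,1])<.08)&(P[...,2]<.1)&(np.abs(P[...,1])>.03)&(d>0)
q=P[m];q=q[np.argsort(-q[:,2])];print(len(q),q[:400:50],r.tcp_to_tips)
print("above face",tool(np.array([.4224,-.2622,.05])-o["tcp_pos"],o))
E
```

```text
29751 [[-0.0038 -0.0438  0.0064]
 [ 0.0026 -0.0437  0.0048]
 [-0.0038 -0.0436  0.0042]
 [ 0.0047  0.0417  0.0035]
 [ 0.0094  0.0419  0.0028]
 [ 0.0109  0.0424  0.0024]
 [ 0.0052  0.042   0.0019]
 [ 0.0114  0.044   0.0015]] 0.019
above face [ 0.0001 -0.0262  0.603 ]
```

Request:
servo_tool([
  [[0, -0.02, 0.58], [0, 0, 0]],
  [[0, -0.02, 0.58], [0, 0, 0]],
  [[0, -0.02, 0.58], [0, 0, 0]],
  [[0, -0.02, 0.58], [0, 0, 0]],
  [[0, -0.02, 0.58], [0, 0, 0]],
], claw=0.2)

```text
clock: 3.2
tcp_pos: [0.4226, -0.2627, 0.0561]
orientation: [3.137, -0.167, -0.001]
contact_force: [1.3, 0.0, 0.7]
grip_width: 0.0683
gripper_force: 0.0
```

```bash
cat >> w.py <<'E'
def tips(d):
    c=r.camera_model("wrist");K=(c["fx"],c["fy"],c["cx"],c["cy"]);o=r.get_obs()
    P=cloud((K,np.array(c["hand_eye"])),d)
    w=o["grip_width"]/2
    for s in (1,-1):
        m=(P[...,1]*s>w-.004)&(P[...,1]*s<w+.012)&(d>0)&(np.abs(P[...,0])<.012)&(P[...,2]<.022)
        q=P[m];print("tip",s,len(q),np.sort(q[:,2])[-40::10],q[:,1].min(),q[:,1].max())
E
python3 - <<'E'
from w import *
o,im,d,KT,P=look("face2",[])
print(o["grip_width"])
tips(d);top(P,.004,.012,(.4224,-.262),.04)
E
```

```text
[ 0.4226 -0.2627  0.0561] clock 3.2
0.06834060903213235
tip 1 4250 [0.01   0.0103 0.0108 0.0111] 0.03056570749824867 0.04617778174779513
tip -1 3774 [0.0099 0.0103 0.0105 0.0111] -0.04617823107180463 -0.03108549949608806
n 1961 mean [ 0.4201 -0.2623] circle 0.4223189055919647 -0.2623160779476166 0.029186664149165154 z 0.006945005405580518
```

Request:
servo_tool([
  [[0, 0, 0.16], [0, 0, 0]],
  [[0, 0, 0.16], [0, 0, 0]],
  [[0, 0, 0.16], [0, 0, 0]],
])

```text
clock: 3.55
tcp_pos: [0.4236, -0.2621, 0.0173]
orientation: [3.136, -0.165, 0.002]
contact_force: [0.6, 0.5, -0.3]
grip_width: 0.068
gripper_force: 0.0
```

Request:
servo_tool([
  [[0, 0, 0], [0, 0, 0]],
  [[0, 0, 0], [0, 0, 0]],
  [[0, 0, 0], [0, 0, 0]],
  [[0, 0, 0], [0, 0, 0]],
  [[0, 0, 0], [0, 0, 0]],
], claw=1, squeeze=20)

```text
clock: 4.05
tcp_pos: [0.4243, -0.2623, 0.0182]
orientation: [3.135, -0.165, 0.005]
contact_force: [-3.1, 0.5, 9.6]
grip_width: 0.056
gripper_force: 19.0
```

Request:
servo_tool([
  [[0, 0, -0.2], [0, 0, 0]],
  [[0, 0, -0.4], [0, 0, 0]],
  [[0, 0, -0.6], [0, 0, 0]],
  [[0, 0, -0.6], [0, 0, 0]],
  [[0, 0, -0.6], [0, 0, 0]],
])

```text
clock: 4.55
tcp_pos: [0.4239, -0.2619, 0.1684]
orientation: [3.135, -0.165, 0.008]
contact_force: [-1.0, 0.6, -0.6]
grip_width: 0.0554
gripper_force: 21.3
```

```bash
python3 - <<'E'
from w import *
o,im,d,KT,P=look("face3",[])
c=r.camera_model("wrist");K=KT[0];Q=cloud((K,np.array(c["hand_eye"])),d)
m=(np.abs(Q[...,1])<.027)&(np.abs(Q[...,0])<.035)&(Q[...,2]<.05)&(d>0)
q=Q[m];print(len(q),o["grip_width"])
for x in np.arange(-.03,.031,.01):
    s=q[np.abs(q[:,0]-x)<.004]
    if len(s):print(x,len(s),np.percentile(s[:,2],[2,50,98]),s[:,1].min(),s[:,1].max())
v=P[...,:];print("die to go",)
E
```

```text
[ 0.4239 -0.2619  0.1684] clock 4.55
26456 0.05540423001539292
-0.03 691 [0.0102 0.0126 0.0169] -0.015608799781729833 0.015689691164227842
-0.019999999999999997 1867 [0.0105 0.0161 0.0174] -0.02538317767431469 0.02386214511576507
-0.009999999999999995 2252 [-0.0141  0.0163  0.0176] -0.026998018953659112 0.02699961180273027
6.938893903907228e-18 2435 [-0.0174  0.0163  0.0177] -0.0269839110518985 0.026998870099931318
0.010000000000000009 7190 [-0.0647 -0.0568  0.0173] -0.026971591303429427 0.026998759953202688
0.02000000000000001 8883 [-0.0703 -0.0615  0.017 ] -0.02699981204733914 0.026995109690327878
0.030000000000000013 150 [0.01   0.0119 0.0156] -0.007837841925727226 0.006044582501474668
die to go
```

View pics/face3.png

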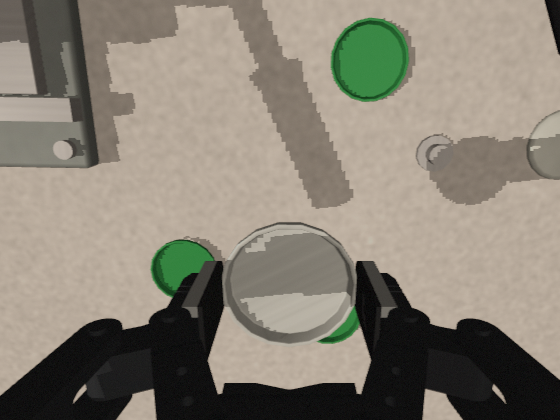

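The face is held level (rim at tool z 10 mm, floor at 16 mm) and centred at pixel (290,283). Next I go over the lever to the tray side.

Request:
servo_tool([
  [[0, 0, -0.2], [0, 0, 0]],
  [[0, 0, -0.4], [0, 0, 0]],
  [[0, 0, -0.6], [0, 0, 0]],
  [[0, 0, -0.8], [0, 0, 0]],
  [[0.1, -0.2, -0.94], [0, 0, 0]],
  [[0.1, -0.4, -0.94], [0, 0, 0]],
  [[0.2, -0.6, -0.94], [0, 0, 0]],
  [[0.2, -0.8, -0.94], [0, 0, 0]],
  [[0.2, -0.8, -0.94], [0, 0, 0]],
])

```text
clock: 5.5
tcp_pos: [0.4938, -0.0616, 0.399]
orientation: [-3.136, 0.152, 0.004]
contact_force: [1.2, -0.2, -0.5]
grip_width: 0.0558
gripper_force: 21.8
```

Request:
servo_tool([
  [[0, -0.2, 0], [0, 0, 0]],
  [[0, -0.4, 0], [0, 0, 0]],
  [[0, -0.6, 0], [0, 0, 0]],
  [[0, -0.8, 0], [0, 0, 0]],
  [[0, -0.8, 0.2], [0, 0, 0]],
  [[0, -0.8, 0.4], [0, 0, 0]],
  [[0, -0.8, 0.6], [0, 0, 0]],
  [[0, -0.8, 0.76], [0, 0, 0]],
  [[0, -0.8, 0.76], [0, 0, 0]],
  [[0, -0.8, 0.76], [0, 0, 0]],
])

```text
clock: 6.5
tcp_pos: [0.514, 0.1312, 0.21]
orientation: [3.137, -0.164, -0.004]
contact_force: [1.0, -0.6, 0.9]
grip_width: 0.0558
gripper_force: 21.8
```

```bash
python3 - <<'E'
from w import *
o,im,d,KT,P=look("die1",[("die_floor",.047),("tray_tab",.06),("tray_tab",.06)])
top(P,.0485,.053,(.593,.119),.05)
E
```

```text
[0.514  0.1312 0.21  ] clock 6.5
tray_tab [161.9  88.6] 0.59 [0.6031 0.2142 0.06  ]
tray_tab [161.9  88.6] 0.59 [0.6031 0.2142 0.06  ]
n 3681 mean [0.5929 0.1108] circle 0.5907387137413025 0.11099159717559814 0.03978066146373749 z 0.04991157050116635
```

View pics/die1.png

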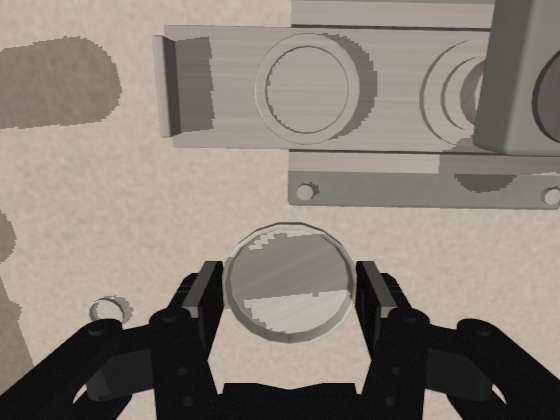

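The die rim fits with radius 39.8 mm at height 49.9 mm, centre (0.5907,0.1110), pixel (307,90). The tab at (165,88) is 104 mm away, as specified. Now I go above the die.

Request:
servo_tool([
  [[0.16, 0.02, 0.1], [0, 0, 0]],
  [[0.32, 0.05, 0.28], [0, 0, 0]],
  [[0.32, 0.05, 0.45], [0, 0, 0]],
  [[0.32, 0.05, 0.48], [0, 0, 0]],
  [[0.32, 0.05, 0.48], [0, 0, 0]],
])

```text
clock: 7.2
tcp_pos: [0.592, 0.1106, 0.0901]
orientation: [3.137, -0.164, -0.003]
contact_force: [0.3, 0.4, 0.5]
grip_width: 0.0555
gripper_force: 21.8
```

```bash
python3 - <<'E'
from w import *
o,im,d,KT,P=look("die2",[])
top(P,.0475,.053,(.5907,.111),.05)
Q=cloud((KT[0],np.array(r.camera_model("wrist")["hand_eye"])),d)
m=(Q[...,2]>.008)&(Q[...,2]<.013)&(np.abs(Q[...,1])<.035)&(np.abs(Q[...,0])<.035);q=Q[m][:,:2].astype(np.float32);print("face rim tool",cv2.minEnclosingCircle(q))
print("need",tool(np.array([.5907,.111,.066])-o["tcp_pos"],o)*.25)
E
```

```text
[0.592  0.1106 0.0901] clock 7.2
n 4988 mean [0.6131 0.1084] circle 0.5911340117454529 0.11084142327308655 0.04007481038570404 z 0.049777943508961864
face rim tool ((0.004089072346687317, -0.000624902721028775), 0.03504148870706558)
need [-0.0013 -0.0003  0.0241]
```

Request:
servo_tool([
  [[0, 0, 0.05], [0, 0, 0]],
  [[0, 0, 0.08], [0, 0, 0]],
  [[0, 0, 0.092], [0, 0, 0]],
  [[0, 0, 0.094], [0, 0, 0]],
  [[0, 0, 0.094], [0, 0, 0]],
])

```text
clock: 7.75
tcp_pos: [0.5928, 0.1105, 0.0671]
orientation: [-3.137, 0.164, -0.001]
contact_force: [-0.2, -0.5, 0.0]
grip_width: 0.056
gripper_force: 21.8
```

Request:
servo_tool([
  [[0, 0, 0], [0, 0, 0]],
  [[0, 0, 0], [0, 0, 0]],
  [[0, 0, 0], [0, 0, 0]],
  [[0, 0, 0], [0, 0, 0]],
], claw=0)

```text
clock: 8.15
tcp_pos: [0.5928, 0.1105, 0.0669]
orientation: [-3.137, 0.165, -0.0]
contact_force: [-0.2, -0.1, -0.0]
grip_width: 0.0855
gripper_force: 0.0
```

Request:
servo_tool([
  [[0, 0, -0.2], [0, 0, 0]],
  [[0, 0, -0.4], [0, 0, 0]],
  [[-0.2, 0, -0.5], [0, 0, 0]],
  [[-0.3, 0, -0.5], [0, 0, 0]],
  [[-0.3, 0, -0.5], [0, 0, 0]],
])

```text
clock: 8.65
tcp_pos: [0.5149, 0.1191, 0.1929]
orientation: [3.137, -0.16, -0.0]
contact_force: [-0.1, 0.1, 0.2]
grip_width: 0.0853
gripper_force: 0.0
```

```bash
python3 - <<'E'
from w import *
o,im,d,KT,P=look("die3",[("face",.047)])
top(P,.0485,.0505,(.591,.111),.045)
top(P,.0525,.058,(.591,.111),.04)
print("to back view",tool(np.array([.37,.214,.2])-o["tcp_pos"],o))
E
```

```text
[0.5149 0.1191 0.1929] clock 8.65
face [290.7  92.4] 0.65 [0.5922 0.1106 0.047 ]
n 6487 mean [0.5923 0.1114] circle 0.5910102725028992 0.11115381866693497 0.03980366513133049 z 0.04946607996008068
n 955 mean [0.5923 0.1115] circle 0.591230034828186 0.11166724562644958 0.028968891128897667 z 0.054237796492446144
to back view [-0.6154 -0.3186 -0.0287]
```

View pics/die3.png

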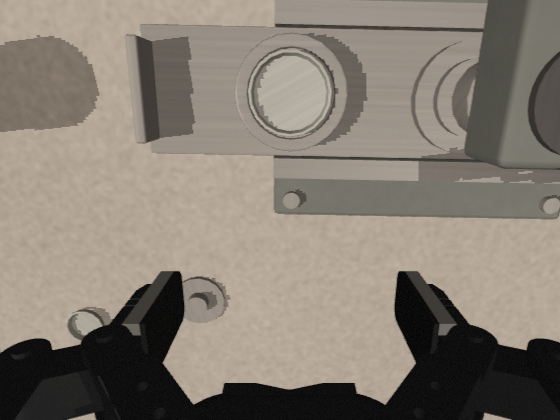

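The face sits in the die: rim at 54.2 mm and within 0.6 mm of centre, pixel (291,92). Next is the back.

Request:
servo_tool([
  [[-0.2, -0.1, 0], [0, 0, 0]],
  [[-0.4, -0.2, 0], [0, 0, 0]],
  [[-0.5, -0.33, 0], [0, 0, 0]],
  [[-0.5, -0.33, 0.1], [0, 0, 0]],
  [[-0.5, -0.33, 0.1], [0, 0, 0]],
])

```text
clock: 9.25
tcp_pos: [0.4012, 0.2137, 0.1648]
orientation: [3.136, -0.16, -0.006]
contact_force: [0.9, -1.3, -0.2]
grip_width: 0.0854
gripper_force: 0.0
```

```bash
python3 - <<'E'
from w import *
o,im,d,KT,P=look("back1",[("back",0)])
top(P,.0025,.0055,(.41,.2145),.04)
top(P,.0105,.016,(.41,.2145),.02)
E
```

```text
[0.4012 0.2137 0.1648] clock 9.25
back [279.6 181.4] 0.85 [0.4102 0.2209 0.    ]
n 2296 mean [0.4087 0.2201] circle 0.40776196122169495 0.2201191782951355 0.02499789372086525 z 0.004033308451426548
n 501 mean [0.408  0.2202] circle 0.4077761769294739 0.22008030116558075 0.010213466361165047 z 0.013014048128589306
```

View pics/back1.png

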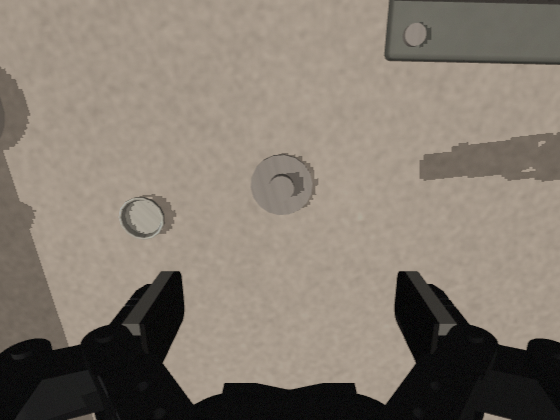

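The back is at (0.4078,0.2201), with the disc radius 25 mm and top heights of 4 and 13 mm as specified, pixel (281,184). I'll grip it by the magnet.

Request:
servo_tool([
  [[0.024, -0.028, 0.2], [0, 0, 0]],
  [[0.024, -0.028, 0.4], [0, 0, 0]],
  [[0.024, -0.028, 0.44], [0, 0, 0]],
  [[0.024, -0.028, 0.44], [0, 0, 0]],
  [[0.024, -0.028, 0.44], [0, 0, 0]],
], claw=0.6)

```text
clock: 9.85
tcp_pos: [0.4106, 0.22, 0.0584]
orientation: [-3.136, 0.166, -0.003]
contact_force: [0.3, 0.1, 1.8]
grip_width: 0.0341
gripper_force: 0.0
```

```bash
python3 - <<'E'
from w import *
o,im,d,KT,P=look("back2",[])
print(o["grip_width"]);tips(d)
top(P,.0025,.0055,(.4078,.2201),.04)
print(tool(np.array([.4078,.2201,.0245])-o["tcp_pos"],o))
E
```

```text
[0.4106 0.22   0.0584] clock 9.85
0.034054110673383486
tip 1 2787 [0.0149 0.0157 0.0162 0.0169] 0.015723729430040363 0.02912941115732972
tip -1 2608 [0.0147 0.0156 0.016  0.0171] -0.029136916345578696 -0.01315132061948734
n 4872 mean [0.4097 0.2201] circle 0.4078173041343689 0.22016942501068115 0.025288371369242668 z 0.004017683960996082
[-0.0115  0.001   0.1355]
```

Request:
servo_tool([
  [[-0.011, 0, 0.08], [0, 0, 0]],
  [[-0.011, 0, 0.137], [0, 0, 0]],
  [[-0.011, 0, 0.137], [0, 0, 0]],
  [[-0.011, 0, 0.137], [0, 0, 0]],
])

```text
clock: 10.3
tcp_pos: [0.4074, 0.2205, 0.0241]
orientation: [-3.136, 0.165, -0.003]
contact_force: [-0.3, 0.3, 0.3]
grip_width: 0.0342
gripper_force: 0.0
```

Request:
servo_tool([
  [[0, 0, 0], [0, 0, 0]],
  [[0, 0, 0], [0, 0, 0]],
  [[0, 0, 0], [0, 0, 0]],
  [[0, 0, 0], [0, 0, 0]],
  [[0, 0, 0], [0, 0, 0]],
], claw=1, squeeze=25)

```text
clock: 10.8
tcp_pos: [0.4075, 0.2206, 0.0241]
orientation: [-3.136, 0.165, -0.004]
contact_force: [-0.5, -1.9, 7.4]
grip_width: 0.0183
gripper_force: 24.2
```

Request:
servo_tool([
  [[0, 0, -0.1], [0, 0, 0]],
  [[0, 0, -0.25], [0, 0, 0]],
  [[0, 0, -0.4], [0, 0, 0]],
  [[0, 0, -0.4], [0, 0, 0]],
])

```text
clock: 11.2
tcp_pos: [0.4092, 0.2219, 0.1275]
orientation: [-3.132, 0.165, -0.013]
contact_force: [0.9, 0.5, -0.0]
grip_width: 0.0183
gripper_force: 24.5
```

```bash
cat > t.py <<'E'
from w import *
import sys
o,im,d,KT,P=look(sys.argv[1],[])
Q=cloud((KT[0],np.array(r.camera_model("wrist")["hand_eye"])),d)
m=(Q[...,2]>.016)&(Q[...,2]<.032)&(np.abs(Q[...,1])<.035)&(np.abs(Q[...,0])<.035);q=Q[m]
print("disc tool",len(q),cv2.minEnclosingCircle(q[:,:2].astype(np.float32)),np.percentile(q[:,2],[2,50,98]))
for x in (-.02,-.015,.015,.02):
  s=q[np.abs(q[:,0]-x)<.003];print(x,len(s),np.median(s[:,2]) if len(s) else "")
print("to die",tool(np.array([.5912,.1117,.12])-o["tcp_pos"],o),o["grip_width"])
E
python3 t.py back3
```

```text
[0.4092 0.2219 0.1275] clock 11.2
disc tool 4503 ((0.0002686162188183516, -0.0006419994751922786), 0.025451719760894775) [0.0181 0.0202 0.0229]
-0.02 494 0.020172545481776896
-0.015 342 0.020080665120429164
0.015 1237 0.020197004642489885
0.02 1025 0.020198429215869396
to die [0.77   0.3623 0.0342] 0.01831221111641682
```

View pics/back3.png

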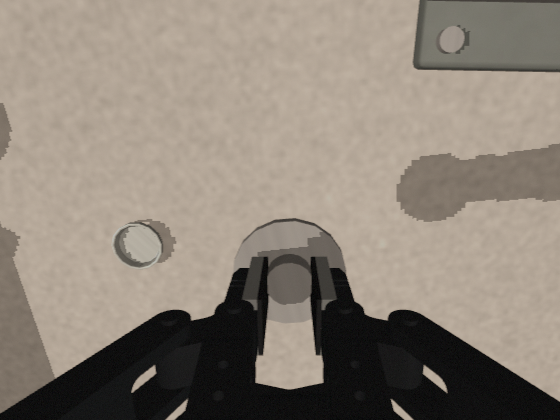

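The back hangs level, with its centre within 1 mm of the tool axis at pixel (289,272). Moving it to the die.

Request:
servo_tool([
  [[0.15, 0.05, -0.05], [0, 0, 0]],
  [[0.3, 0.12, -0.05], [0, 0, 0]],
  [[0.45, 0.2, -0.05], [0, 0, 0]],
  [[0.6, 0.28, -0.05], [0, 0, 0]],
  [[0.73, 0.35, 0], [0, 0, 0]],
  [[0.77, 0.362, 0.08], [0, 0, 0]],
  [[0.77, 0.362, 0.12], [0, 0, 0]],
  [[0.77, 0.362, 0.12], [0, 0, 0]],
  [[0.77, 0.362, 0.12], [0, 0, 0]],
])

```text
clock: 12.15
tcp_pos: [0.5871, 0.1112, 0.0925]
orientation: [-3.137, 0.161, 0.002]
contact_force: [-1.4, 0.3, -0.1]
grip_width: 0.0182
gripper_force: 24.5
```

```bash
python3 t.py back4; python3 - <<'E'
from w import *
o,im,d,KT,P=look("back5",[])
top(P,.0475,.0515,(.5912,.1117),.045)
m=(P[...,2]>.053)&(P[...,2]<.058)&(np.hypot(P[...,0]-.5912,P[...,1]-.1117)<.033);q=P[m];print(len(q),q[:,:2].min(0),q[:,:2].max(0))
A=np.c_[2*q[:,:2],np.ones(len(q))];s=np.linalg.lstsq(A,(q[:,:2]**2).sum(1),rcond=None)[0];print("rim fit",s[:2],np.sqrt(s[2]+s[0]**2+s[1]**2))
E
```

```text
[0.5871 0.1112 0.0925] clock 12.15
disc tool 4506 ((0.00021783306146971881, -0.0008791558793745935), 0.02546132355928421) [0.0179 0.0202 0.0229]
-0.02 499 0.020146270818737724
-0.015 348 0.02006761687113684
0.015 1238 0.020261045719444842
0.02 1015 0.020322080455962607
to die [ 0.0161 -0.0037 -0.1102] 0.01817581881546584
[0.5876 0.1113 0.0931] clock 12.2
n 7609 mean [0.607  0.1086] circle 0.5913012027740479 0.11066015064716339 0.039872270077466965 z 0.04965340058237486
930 [0.5809 0.0828] [0.6201 0.1401]
rim fit [0.5917 0.1116] 0.027410114267406582
```

Request:
servo_tool([
  [[0.01, 0, 0.02], [0, 0, 0]],
  [[0.01, 0, 0.02], [0, 0, 0]],
  [[0.01, 0, 0.02], [0, 0, 0]],
])

```text
clock: 12.55
tcp_pos: [0.5909, 0.1097, 0.0877]
orientation: [3.137, -0.164, 0.0]
contact_force: [-0.5, -0.2, -0.6]
grip_width: 0.0184
gripper_force: 24.5
```

Request:
servo_tool([
  [[0.001, -0.005, 0.025], [0, 0, 0]],
  [[0.001, -0.005, 0.045], [0, 0, 0]],
  [[0.001, -0.005, 0.053], [0, 0, 0]],
  [[0.001, -0.005, 0.053], [0, 0, 0]],
  [[0.001, -0.005, 0.053], [0, 0, 0]],
])

```text
clock: 13.05
tcp_pos: [0.5912, 0.1109, 0.0742]
orientation: [3.137, -0.164, -0.0]
contact_force: [0.6, 0.2, -0.1]
grip_width: 0.0183
gripper_force: 24.6
```

Request:
servo_tool([
  [[0, 0, 0], [0, 0, 0]],
  [[0, 0, 0], [0, 0, 0]],
  [[0, 0, 0], [0, 0, 0]],
  [[0, 0, 0], [0, 0, 0]],
], claw=0.4)

```text
clock: 13.45
tcp_pos: [0.5913, 0.1109, 0.0745]
orientation: [-3.137, 0.165, -0.0]
contact_force: [0.4, 0.4, -0.4]
grip_width: 0.0511
gripper_force: 0.0
```

Request:
servo_tool([
  [[0, 0, -0.1], [0, 0, 0]],
  [[0, 0, -0.3], [0, 0, 0]],
  [[-0.2, 0, -0.5], [0, 0, 0]],
  [[-0.3, 0, -0.5], [0, 0, 0]],
  [[-0.3, 0, -0.5], [0, 0, 0]],
])

```text
clock: 13.95
tcp_pos: [0.5135, 0.12, 0.2017]
orientation: [3.137, -0.159, 0.003]
contact_force: [-0.3, -0.0, -0.3]
grip_width: 0.051
gripper_force: 0.0
```

```bash
python3 - <<'E'
from w import *
o,im,d,KT,P=look("nest",[("tray_tab",.06)])
c=(.5915,.1115)
top(P,.0485,.0505,c,.045)   # die rim
top(P,.0535,.057,c,.04)    # face rim
top(P,.0515,.0562,c,.026)  # disc
top(P,.0605,.068,c,.03)  # magnet top 62
m=(P[...,2]>.055)&(P[...,2]<.064)&(P[...,1]>.19)&(np.abs(P[...,0]-.6)<.06);q=P[m];print("tab",len(q),np.median(q,0),q.min(0),q.max(0))
(cc,wh,a)=cv2.minAreaRect(q[:,:2].astype(np.float32));print(cc,wh,a)
print("to outside tab",tool(np.array([cc[0],cc[1],.2])-o["tcp_pos"],o))
E
```

```text
[0.5135 0.12   0.2017] clock 13.95
tray_tab [141.2  89.7] 0.67 [0.6033 0.2151 0.06  ]
n 3079 mean [0.5926 0.1102] circle 0.5910248756408691 0.110886350274086 0.039910025894641876 z 0.04974984840443708
n 1573 mean [0.5926 0.1115] circle 0.591331422328949 0.11175993829965591 0.02890039049088955 z 0.05408523598172171
n 3296 mean [0.5924 0.1115] circle 0.5914576649665833 0.11146093904972076 0.026036124676465988 z 0.053047259673968145
n 657 mean [0.5916 0.1117] circle 0.5914971828460693 0.1117195412516594 0.010006237775087357 z 0.06205343416753567
tab 1385 [0.6055 0.214  0.0598] [0.5692 0.2068 0.055 ] [0.6384 0.2229 0.0623]
(0.6036867499351501, 0.21479445695877075) (0.008866711519658566, 0.06931107491254807) 82.85511016845703
to outside tab [ 0.3203 -0.4136  0.0072]
```

View pics/nest.png

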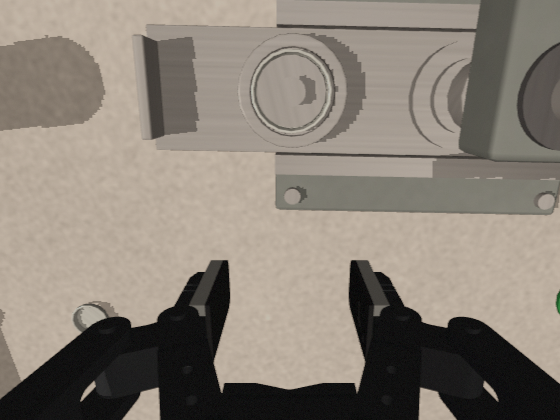

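Everything is nested: magnet top at 62.05 mm, all centres within 1 mm, pixel (291,91). The tab is at (0.6037,0.2148) and the press yaw is -7.1°. Now I push from outside the tab with the fingers shut.

Request:
servo_tool([
  [[0, -0.2, 0], [0, 0, 0.014]],
  [[0.1, -0.4, 0], [0, 0, 0.014]],
  [[0.324, -0.553, 0], [0, 0, 0.014]],
  [[0.324, -0.553, 0], [0, 0, 0.014]],
  [[0.324, -0.553, 0.2], [0, 0, 0.014]],
  [[0.324, -0.553, 0.4], [0, 0, 0.014]],
  [[0.324, -0.553, 0.56], [0, 0, 0.014]],
  [[0.324, -0.553, 0.56], [0, 0, 0.014]],
  [[0.324, -0.553, 0.56], [0, 0, 0.014]],
], claw=1)

```text
clock: 14.95
tcp_pos: [0.612, 0.2476, 0.0587]
orientation: [3.135, -0.2, -0.002]
contact_force: [0.0, 0.5, 1.0]
grip_width: -0.0001
gripper_force: 0.0
```

Request:
servo_tool([
  [[0, 0.02, 0], [0, 0, 0]],
  [[0, 0.04, 0], [0, 0, 0]],
  [[0, 0.06, 0], [0, 0, 0]],
  [[0, 0.08, 0], [0, 0, 0]],
  [[0, 0.1, 0], [0, 0, 0]],
  [[0, 0.12, 0], [0, 0, 0]],
  [[0, 0.14, 0], [0, 0, 0]],
  [[0, 0.16, 0], [0, 0, 0]],
  [[0, 0.18, 0], [0, 0, 0]],
  [[0, 0.2, 0], [0, 0, 0]],
  [[0, 0.22, 0], [0, 0, 0]],
  [[0, 0.24, 0], [0, 0, 0]],
  [[0, 0.26, 0], [0, 0, 0]],
  [[0, 0.28, 0], [0, 0, 0]],
  [[0, 0.3, 0], [0, 0, 0]],
  [[0, 0.32, 0], [0, 0, 0]],
  [[0, 0.34, 0], [0, 0, 0]],
  [[0, 0.36, 0], [0, 0, 0]],
])

```text
clock: 16.75
tcp_pos: [0.6004, 0.158, 0.0593]
orientation: [-3.135, 0.199, -0.0]
contact_force: [2.7, 2.4, -0.3]
grip_width: 0.0001
gripper_force: 1.6
```

```bash
python3 - <<'E'
from w import *
o,im,d,KT,P=look("push1",[])
m=(P[...,2]>.056)&(P[...,2]<.064)&(P[...,1]>.05)&(P[...,1]<o["tcp_pos"][1]+.01)&(P[...,0]>.53)&(P[...,0]<.65);q=P[m]
print(len(q),np.median(q,0),cv2.minAreaRect(q[:,:2].astype(np.float32)))
print(R.from_rotvec(o["orientation"]).as_matrix()[:,:2])
E
```

```text
[0.6004 0.158  0.0593] clock 16.75
2493 [0.6116 0.1408 0.0599] ((0.6141504049301147, 0.14393289387226105), (0.0349661260843277, 0.03541048243641853), 57.31812286376953)
[[ 0.992  -0.1264]
 [-0.1264 -0.992 ]
 [ 0.0002 -0.0001]]
```

Request:
servo_tool([
  [[0, 0.02, 0], [0, 0, 0]],
  [[0, 0.04, 0], [0, 0, 0]],
  [[0, 0.06, 0], [0, 0, 0]],
  [[0, 0.07, 0], [0, 0, 0]],
  [[0, 0.08, 0], [0, 0, 0]],
  [[0, 0.09, 0], [0, 0, 0]],
  [[0, 0.1, 0], [0, 0, 0]],
  [[0, 0.11, 0], [0, 0, 0]],
  [[0, 0.11, 0], [0, 0, 0]],
])

```text
clock: 17.7
tcp_pos: [0.5965, 0.1304, 0.0592]
orientation: [3.134, -0.2, -0.001]
contact_force: [1.4, 0.9, -0.8]
grip_width: 0.0001
gripper_force: 0.6
```

Request:
servo_tool([
  [[0, 0.008, 0], [0, 0, 0]],
  [[0, 0.016, 0], [0, 0, 0]],
  [[0, 0.024, 0], [0, 0, 0]],
  [[0, 0.024, 0], [0, 0, 0]],
])

```text
clock: 18.1
tcp_pos: [0.5958, 0.1247, 0.0592]
orientation: [3.135, -0.2, -0.001]
contact_force: [-0.2, 0.9, -1.0]
grip_width: -0.0
gripper_force: 0.8
```

Request:
servo_tool([
  [[0, 0.008, 0], [0, 0, 0]],
  [[0, 0.016, 0], [0, 0, 0]],
  [[0, 0.024, 0], [0, 0, 0]],
  [[0, 0.024, 0], [0, 0, 0]],
])

```text
clock: 18.5
tcp_pos: [0.5952, 0.12, 0.0592]
orientation: [-3.134, 0.198, -0.0]
contact_force: [0.9, 4.1, -2.5]
grip_width: -0.0001
gripper_force: 2.3
```

Request:
servo_tool([
  [[0, 0.008, 0], [0, 0, 0]],
  [[0, 0.016, 0], [0, 0, 0]],
  [[0, 0.024, 0], [0, 0, 0]],
  [[0, 0.024, 0], [0, 0, 0]],
])

```text
clock: 18.9
tcp_pos: [0.5951, 0.1196, 0.0595]
orientation: [-3.127, 0.192, -0.004]
contact_force: [4.7, 15.4, -9.8]
grip_width: -0.0005
gripper_force: 8.0
```

The tray is at its stop: it no longer moves and the push rises to 15 N. Now I back off and go up above the lever grip.

Request:
servo_tool([
  [[0, -0.05, 0], [0, 0, 0]],
  [[0, -0.15, 0], [0, 0, 0]],
  [[0, -0.2, -0.2], [0, 0, 0]],
  [[0, -0.2, -0.4], [0, 0, 0]],
  [[0, -0.2, -0.6], [0, 0, 0]],
  [[0, -0.2, -0.8], [0, 0, 0]],
  [[0, -0.2, -1], [0, 0, 0]],
  [[0, -0.2, -1], [0, 0, 0]],
])

```text
clock: 19.7
tcp_pos: [0.6037, 0.1633, 0.3174]
orientation: [-3.132, 0.201, -0.018]
contact_force: [1.7, 0.4, -0.1]
grip_width: 0.0001
gripper_force: 0.0
```

Request:
servo_tool([
  [[-0.1, 0, -0.2], [0, 0, 0]],
  [[-0.2, 0.05, -0.4], [0, 0, 0]],
  [[-0.3, 0.25, -0.45], [0, 0, 0]],
  [[-0.4, 0.4, -0.45], [0, 0, 0]],
  [[-0.46, 0.55, -0.45], [0, 0, 0]],
  [[-0.46, 0.67, -0.45], [0, 0, 0]],
  [[-0.46, 0.67, -0.45], [0, 0, 0]],
  [[-0.46, 0.67, -0.45], [0, 0, 0]],
], claw=0.2)

```text
clock: 20.5
tcp_pos: [0.4651, 0.0102, 0.4216]
orientation: [3.134, -0.203, -0.001]
contact_force: [-0.2, 0.5, -0.7]
grip_width: 0.0685
gripper_force: 0.0
```

```bash
python3 - <<'E'
from w import *
o,im,d,KT,P=look("lever",[("lever_grip",.299)])
print(R.from_rotvec(o["orientation"]).as_matrix()[:,:2])
m=(P[...,2]>.2)&(P[...,2]<.36)&(P[...,0]>.38)&(P[...,0]<.56)&(d>0.05)&(np.abs(P[...,1])<.05);q=P[m]
for x in np.arange(.39,.55,.02):
    s=q[np.abs(q[:,0]-x)<.004]
    if len(s): print(round(x,3),len(s),"y",s[:,1].min(),s[:,1].max(),"ztop",np.percentile(s[:,2],97))
E
python3 - <<'E'
import sys;sys.path.insert(0,'.')
from h import *
np.set_printoptions(precision=4,suppress=True)
im,d=r.grab_frame("scene");S=Tcam("scene")
for t,z in(("die_floor",.047),("tray_tab",.06)):
  for m in r.mark_of("scene",t)[:2]:print(t,m,onz(S,m["uv"],z))
E
```

```text
[0.4651 0.0102 0.4216] clock 20.5
lever_grip [290.1 214.1] 0.67 [0.4596 0.0107 0.299 ]
[[ 0.9916 -0.1293]
 [-0.1293 -0.9916]
 [-0.0007  0.0008]]
0.41 310 y 0.007158875849214307 0.03310703043526243 ztop 0.33479482578801634
0.43 476 y 0.005049260106013349 0.030545535204469218 ztop 0.3274678723028358
0.45 469 y 0.002168474910879803 0.028048480482065694 ztop 0.3180497613365616
0.47 443 y 0.0004116090002238964 0.025604597016555975 ztop 0.3087693121472035
0.49 432 y -0.00247022245408745 0.023187577960292666 ztop 0.29916552337312874
0.51 449 y -0.006680046485555171 0.022146036154313646 ztop 0.2898685673487092
0.53 257 y -0.0026147186401809415 0.014119108663676697 ztop 0.2753868384295177
0.55 248 y -0.005309049042663915 0.011642430921139969 ztop 0.26589894732547137
die_floor {'uv': [289.3, 253.3], 'confidence': 0.69} [ 0.589  -0.0024  0.047 ]
tray_tab {'uv': [315.9, 242.8], 'confidence': 0.96} [0.5928 0.0925 0.06  ]
```

View pics/lever.png

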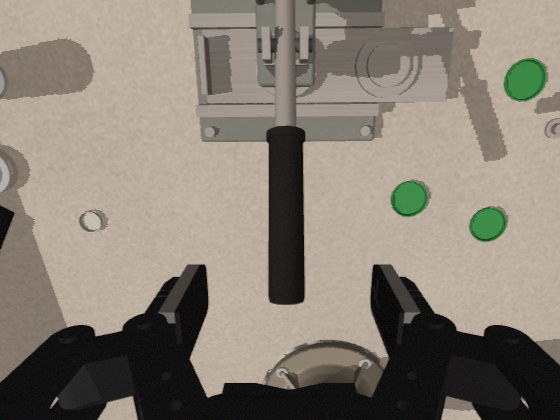

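The tray is home and the lever grip runs from (286,130) to (286,300). Its middle is at (0.460,0.014,0.299), as expected. Straddling and gripping it now.

Request:
servo_tool([
  [[-0.022, -0.012, 0.15], [0, 0, 0]],
  [[-0.022, -0.012, 0.3], [0, 0, 0]],
  [[-0.022, -0.012, 0.42], [0, 0, 0]],
  [[-0.022, -0.012, 0.49], [0, 0, 0]],
  [[-0.022, -0.012, 0.49], [0, 0, 0]],
  [[-0.022, -0.012, 0.49], [0, 0, 0]],
])

```text
clock: 21.35
tcp_pos: [0.4609, 0.0156, 0.2997]
orientation: [-3.135, 0.197, 0.0]
contact_force: [0.7, 0.3, 1.1]
grip_width: 0.0687
gripper_force: 0.0
```

Request:
servo_tool([
  [[0, 0, 0], [0, 0, 0]],
  [[0, 0, 0], [0, 0, 0]],
  [[0, 0, 0], [0, 0, 0]],
  [[0, 0, 0], [0, 0, 0]],
  [[0, 0, 0], [0, 0, 0]],
  [[0, 0, 0], [0, 0, 0]],
], claw=1, squeeze=60)

```text
clock: 21.95
tcp_pos: [0.4606, 0.0131, 0.3002]
orientation: [3.133, -0.201, 0.001]
contact_force: [-2.1, -6.0, 4.4]
grip_width: 0.0246
gripper_force: 58.5
```

Request:
servo_tool([
  [[-0.014, 0.008, 0.034], [0, 0, 0]],
  [[-0.028, 0.008, 0.068], [0, 0, 0]],
  [[-0.04, 0.008, 0.103], [0, 0, 0]],
  [[-0.05, 0.008, 0.138], [0, 0, 0]],
  [[-0.06, 0.008, 0.173], [0, 0, 0]],
  [[-0.066, 0.008, 0.209], [0, 0, 0]],
  [[-0.072, 0.008, 0.245], [0, 0, 0]],
  [[-0.076, 0.008, 0.282], [0, 0, 0]],
  [[-0.078, 0.008, 0.318], [0, 0, 0]],
  [[-0.079, 0.008, 0.355], [0, 0, 0]],
  [[-0.079, 0.008, 0.355], [0, 0, 0]],
])

```text
clock: 23.05
tcp_pos: [0.441, 0.0154, 0.2111]
orientation: [3.135, -0.199, 0.001]
contact_force: [-4.9, -0.5, 10.0]
grip_width: 0.0243
gripper_force: 60.4
```

Request:
servo_tool([
  [[0.001, 0, 0.036], [0, 0, 0]],
  [[0.003, 0, 0.073], [0, 0, 0]],
  [[0.008, 0, 0.11], [0, 0, 0]],
  [[0.013, 0, 0.146], [0, 0, 0]],
  [[0.021, 0, 0.182], [0, 0, 0]],
  [[0.029, 0, 0.217], [0, 0, 0]],
  [[0.031, 0, 0.226], [0, 0, 0]],
  [[0.031, 0, 0.226], [0, 0, 0]],
  [[0.031, 0, 0.226], [0, 0, 0]],
])

```text
clock: 23.95
tcp_pos: [0.4491, 0.0145, 0.1556]
orientation: [3.135, -0.199, 0.002]
contact_force: [-6.1, 0.1, 14.3]
grip_width: 0.0241
gripper_force: 65.5
```

Request:
servo_tool([
  [[0.002, 0, 0.01], [0, 0, 0]],
  [[0.004, 0, 0.02], [0, 0, 0]],
  [[0.004, 0, 0.02], [0, 0, 0]],
  [[0.004, 0, 0.02], [0, 0, 0]],
  [[0.004, 0, 0.02], [0, 0, 0]],
])

```text
clock: 24.45
tcp_pos: [0.4506, 0.0143, 0.1525]
orientation: [3.134, -0.2, 0.004]
contact_force: [-11.8, -0.8, 36.6]
grip_width: 0.0241
gripper_force: 70.5
```

```bash
python3 - <<'E'
from w import *
o,im,d,KT,P=look("lever2",[("lever_grip",.156)])
print(o["contact_force"],o["moment"])
m=(P[...,2]>.1)&(P[...,2]<.24)&(d>.05)&(P[...,0]>.47)&(P[...,0]<.56)
q=P[m]
for x in np.arange(.48,.57,.02):
    s=q[(np.abs(q[:,0]-x)<.003)&(np.abs(q[:,1]-(.014-.126*(x-.46)))<.004)]
    if len(s): print(round(x,3),len(s),"ztop",np.percentile(s[:,2],[10,50,90]))
E
```

```text
[0.4506 0.0143 0.1525] clock 24.45
lever_grip [291.8 311.7] 0.75 [0.4473 0.0143 0.156 ]
[-11.8264  -0.7549  36.6006] [-0.8279  2.2968 -0.1873]
0.48 430 ztop [0.176  0.1769 0.1777]
0.5 686 ztop [0.1828 0.1839 0.1849]
0.52 765 ztop [0.1817 0.1829 0.1839]
0.54 1133 ztop [0.1872 0.1884 0.1896]
```

The shaft slope is -15.4° and the force jumps to 37 N, so the lever is on its stop. I'll ease off slightly, confirm, and hand in.

Request:
servo_tool([
  [[0, 0, -0.004], [0, 0, 0]],
  [[0, 0, -0.004], [0, 0, 0]],
  [[0, 0, -0.004], [0, 0, 0]],
  [[0, 0, -0.004], [0, 0, 0]],
  [[0, 0, -0.004], [0, 0, 0]],
])

```text
clock: 25.05
tcp_pos: [0.4505, 0.0143, 0.1529]
orientation: [3.134, -0.2, 0.004]
contact_force: [-8.6, -1.1, 28.1]
grip_width: 0.0237
gripper_force: 69.6
```

```bash
python3 - <<'E'
from h import *
o=r.get_obs();print(o["tcp_pos"],o["contact_force"],o["clock"])
if o["contact_force"][2]>22: print(r.hand_in())
E
```

```text
[0.45049297 0.01427983 0.15288258] [-8.64195039 -1.1459122  28.05906053] 25.05
the job is handed in; nothing more can be done
None
```

I handed in the job at 25 s: the large face and back nested to within 1 mm in the cup die before the tray went to its stop, and the lever is held on its stop with about 28 N; hand-in gave no pass or fail result, and the pad's force on the back was not measured.

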